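# Sort out the mixed-up knife-handle blocks in the job trays

### The arm

A 7-joint arm with a two-finger parallel gripper is mounted at the origin on the work surface. World frame = base frame: x ahead of the robot, y to its left, z up, the work surface at z = 0. Lengths are in m, angles in rad, forces in N, time in s.
With the tool pointing down it reaches from about 0.35 to 0.9 m from the base axis. Payload 8.1 kg.
Tool frame: the origin (TCP) lies midway between the tips of the shut fingers; the grasp point (between the pads) lies 19 mm behind it (arm.hold_point_z is the distance from the TCP to the grasp point, in m); z points along the fingers, y is the direction in which the jaws open and shut (so a half turn about z gives the same grasp; the last joint's range is limited). The gripper opens to 92 mm and grips with 3 to 60 N. Pads are 19 mm wide; open, the fingers measure 130 mm over their backs; the gripper's body (75 mm by 190 mm) begins 47 mm behind the grasp point.
Start: joints at [1.216, 0.434, 0.025, 1.573, -0.012, 1.134, -0.075], TCP at [0.156, -0.605, 0.193] pointing down, gripper open.
Joint ranges: [-2.62, 2.62], [-0.44, 2.09], [-1.27, 1.32], [0.08, 2.57], [-1.32, 4.46], [0.12, 2], [-2.74, 2.74]. Speed limits (rad/s): [2.22, 2.22, 3.01, 3.01, 3.14, 3.14, 3.14].

### API

Orientations are given as a rotation vector (axis times angle).
In Python, from cell import arm gives the robot as it stands.
- The arm moves only by the shell command python3 -m pendant 'ROWS' [FORCE]. ROWS is JSON, a list of rows, each a list of 3 entries, a list of its own where there are three numbers: the shift along the tool's x, y, z in m, then the turn, a rotation vector about the tool's x, y, z in degrees, then the finger opening in m, from 0 to 0.0918. A call has 1 to 10 rows; each row shifts and turns the commanded pose from where the row before left it, along the tool's axes as they then stand; what a row does not reach is not made up. A row lasts 1/8 s, in which the tool goes at most 62.5 mm and 10.7 degrees, less where a joint would pass 70% of its speed; a pose out of reach is approached as far as the arm can. A call with a gripper value outside its range is refused whole. The fingers move at their own pace and stop on an object; FORCE is the grip in N (left out, the last holds). Time passes only in rows, so rows that do not move let the fingers close. It gives the time, the measured TCP pose, the force and the opening at its end, in the units of the state.
- arm.observe(): the state, without advancing time (a new reading comes with each control period).
- arm.get_image(name): name is "scene" or "top" or "wrist"; returns (picture, depth): 384x512x3 uint8, red, green, blue; 384x512 float32, m along the optical axis (not along the pixel's ray), 0 where there is no reading.
- arm.camera_params(name): a dict with "fovy" (degrees; the focal length in pixels is half the picture's height over the tangent of half this angle, whatever the lens; pixels are square), "cx", "cy" (the principal point, pixels), "rvec" (rotation vector, rad) and "tvec" (3), from world to camera coordinates, as OpenCV has them; the wrist camera has in their place "mount" (4x4, takes a point from camera to tool coordinates, whose origin is the TCP and whose axes are the flange's). Camera axes: x right, y down, z forward; pixel columns grow to the right and rows downward; lengths in m; the calibration is good to about 2 mm. A picture is of the moment at which its call begins: read the wrist's pose just before it. camera_params takes no time and is no camera call.
- arm.sign_off(): hands the job in, once; it reports no verdict.
Trained networks look in the newest picture that a camera, given by its name, has taken for a name from the list of things; names that differ only in an ending like _2 or _b are one class to them, and where a whole thing is asked for, a point or a joint stands for the part that bears it (a point fixed in the world has none). Each returns a list of dicts, best first, with "conf" (0 to 1); they miss things now and then, are a little off and sometimes report something else, mostly with a low value. They report only what shows in the picture. A call takes as long as a camera call. They do not tell look-alikes from the thing itself.
- arm.look_for(camera, label): "rect" ([centre column, centre row, width, height] in pixels, round what is visible of it).
- arm.masks_of(camera, label): "pixels" (384x512 bool, what is visible of it) and "rect" ([centre column, centre row, width, height] in pixels, round what is visible of it).
The state is a dict: "clock": time; "joints": joint angles; "dq": joint speeds; "joint_efforts": joint torques, N m; "position": TCP position; "ee_rot": TCP orientation; "force": force on the tool from outside, world axes, zero at the start; "ft_torque": the same for the moment, N m; "width": opening from 0.0 (shut) to 1.0 (fully open).
Only numpy, scipy, OpenCV 4.12 (cv2) and the standard library are available. Lean on these libraries where they do the work, as an engineer would, in place of code of your own. Each camera call takes 0.05 s, during which the arm holds its last target.

### The job

The three knife-handle blocks (pale birch, dark walnut, blue) lie in each other's job trays: put every block into the tray whose glued-in sample chip is of the same wood, lying flat in the large pocket as it lay before. Swap them by parking a block in the pocket of the spare tray (the one with no chip) on the way; in the end the spare tray is empty again. Do not shift or knock over the glue bottle, the varnish tin or the tape roll.

Things in the scene. Friction and masses are not known exactly. Their poses are not given: they have to be found in the camera images.
- block_birch: Loose knife-handle block of pale cream birch, 100 x 34 x 42 mm (x, y, z), lying on its 100 x 34 face, about 150 g, with a 10 mm brass cap at its -x end. Origin: centre of its underside; x along its length, y across the 34 mm width (grip it across this width), z up. At the start it lies in the pocket of a tray that is not its own.
- block_walnut: Loose knife-handle block of very dark brown walnut, 100 x 34 x 42 mm (x, y, z), lying on its 100 x 34 face, about 150 g, with a 10 mm brass cap at its -x end. Origin: centre of its underside; x along its length, y across the 34 mm width (grip it across this width), z up. At the start it lies in the pocket of a tray that is not its own.
- block_blue: Loose knife-handle block of bright blue dyed wood, 100 x 34 x 42 mm (x, y, z), lying on its 100 x 34 face, about 150 g, with a 10 mm brass cap at its -x end. Origin: centre of its underside; x along its length, y across the 34 mm width (grip it across this width), z up. At the start it lies in the pocket of a tray that is not its own.
- tray_birch: Fixed grey tray, chip of pale cream birch. 132 x 110 mm; floor 4 mm thick; walls 4 mm thick, tops 8 mm above the bench. Origin: bench level, under the pocket's centre; x along the tray, z up. Pocket 124 (x) x 60 (y) mm holds one block lengthwise, either way round. On the +y side a 38 mm wide compartment (centre y +53 mm) has the 34 mm square chip (x -43 mm) and a blade, glued down, under 10 mm high.
- tray_walnut: Fixed grey tray, chip of very dark brown walnut. 132 x 110 mm; floor 4 mm thick; walls 4 mm thick, tops 8 mm above the bench. Origin: bench level, under the pocket's centre; x along the tray, z up. Pocket 124 (x) x 60 (y) mm holds one block lengthwise, either way round. On the +y side a 38 mm wide compartment (centre y +53 mm) has the 34 mm square chip (x -43 mm) and a blade, glued down, under 10 mm high.
- tray_blue: Fixed grey tray, chip of bright blue dyed wood. 132 x 110 mm; floor 4 mm thick; walls 4 mm thick, tops 8 mm above the bench. Origin: bench level, under the pocket's centre; x along the tray, z up. Pocket 124 (x) x 60 (y) mm holds one block lengthwise, either way round. On the +y side a 38 mm wide compartment (centre y +53 mm) has the 34 mm square chip (x -43 mm) and a blade, glued down, under 10 mm high.
- tray_spare: The spare job tray: same grey tray, size, pocket and origin as the others, but without chip or blade in its narrow compartment. Fixed to the bench, empty at the start.
- glue_bottle: Bystander: loose upright white glue bottle with an orange cap, 36 mm diameter, 85 mm high; origin at the centre of its base, z up. Stands about 125 mm from a tray's pocket centre, beyond the tray's far end.
- varnish_tin: Bystander: loose upright plain metal varnish tin, 50 mm diameter, 60 mm high; origin at the centre of its base, z up. Stands about 125 mm from a tray's pocket centre, beyond the tray's far end.
- tape_roll: Bystander: loose yellow tape roll lying flat, 60 mm diameter, 25 mm high; origin at the centre of its underside, z up. Lies about 128 mm from a tray's pocket centre, beyond the tray's far end.
Things that resemble listed ones, but are neither listed nor needed, are in the scene too. Leave any pink or red look-alike of the block_birch alone.

How it is judged:
By the outcome, as a careful person would: the job done as asked, in the order asked, and still so for the second after the job is handed in, with the robot touching nothing.
It also fails if it takes over 104 s, if anything falls off the work surface, if the arm or the gripper's body presses on something with over 40 N, if the wrist force passes 120 N, or if a joint passes its speed limit or range.

## Working session

There is one attempt and no reset: what is moved stays moved. The work goes in short steps, Python scripts to look and compute and a shell command to move; the robot and the scene stay as the last step left them, time stands still between calls to the robot, and variables do not carry over. Pictures are saved under pics/ and viewed, and the job is handed in when it is done.

```bash
ls; mkdir -p pics
python3 - <<'E'
from cell import arm
import cv2
s=arm.observe();print({k:s[k] for k in('clock','position','ee_rot','width','force')},arm.hold_point_z)
for n in("top","scene"):
    im,d=arm.get_image(n);cv2.imwrite(f"pics/{n}0.png",im[:,:,::-1]);print(arm.camera_params(n))
print(arm.camera_params("wrist"))
E
```

```text
pics
{'clock': 0.0, 'position': array([ 0.15554622, -0.60474783,  0.19196596]), 'ee_rot': array([-3.11523362e+00, -3.94160973e-01,  4.60585506e-04]), 'width': 1.000151625236734, 'force': array([-0.17408261, -0.31601897, -0.81347063])} 0.0188
{'fovy': 51.81407839875067, 'cx': 246.23459213506948, 'cy': 192.4763598326992, 'rvec': array([ 2.17982627, -2.16553837,  0.1337673 ]), 'tvec': array([0.06811353, 0.52805296, 1.01993772])}
{'fovy': 48.486965545274, 'cx': 253.48117016363963, 'cy': 190.8743422773164, 'rvec': array([ 0.95849879,  2.67681255, -0.78970929]), 'tvec': array([ 0.33541554, -0.28355303,  1.60327077])}
{'fovy': 61.069938410184406, 'cx': 253.83501160144343, 'cy': 190.02504260098573, 'mount': array([[ 9.74290962e-04, -9.62503174e-01, -2.71268669e-01,
         7.32135909e-02],
       [ 9.99999239e-01,  1.14316501e-03, -4.64520038e-04,
        -3.76729721e-04],
       [ 7.57206862e-04, -2.71268010e-01,  9.62503555e-01,
        -1.92615681e-01],
       [ 0.00000000e+00,  0.00000000e+00,  0.00000000e+00,
         1.00000000e+00]])}
```

View pics/top0.png

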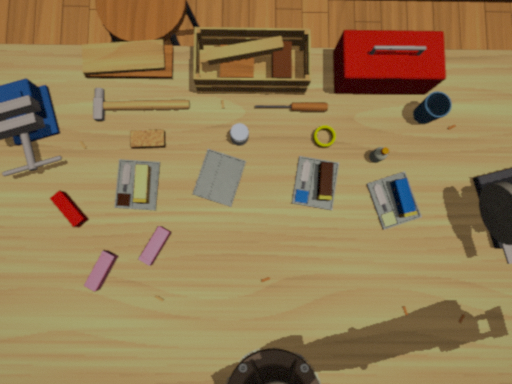

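View pics/scene0.png

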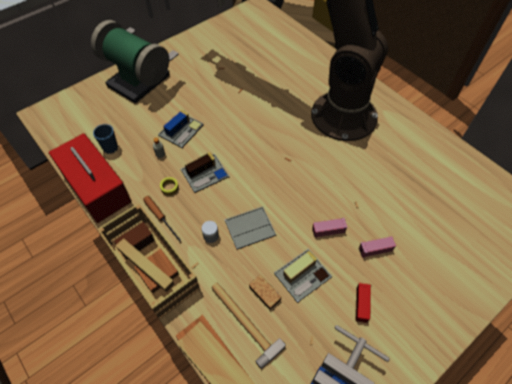

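```bash
cat > h.py <<'E'
import numpy as np,cv2
from scipy.spatial.transform import Rotation as R
from cell import arm
def cam(n,s=None):
    p=arm.camera_params(n);f=192/np.tan(np.radians(p['fovy']/2))
    if n=='wrist':
        T=np.eye(4);T[:3,:3]=R.from_rotvec(s['ee_rot']).as_matrix();T[:3,3]=s['position'];M=T@p['mount']
        return f,p['cx'],p['cy'],M[:3,:3],M[:3,3]
    Rm=R.from_rotvec(p['rvec']).as_matrix();return f,p['cx'],p['cy'],Rm.T,-Rm.T@p['tvec']
def onplane(c,uv,z):
    f,cx,cy,Rw,t=c;uv=np.atleast_2d(uv).astype(float)
    d=np.c_[(uv[:,0]-cx)/f,(uv[:,1]-cy)/f,np.ones(len(uv))]@Rw.T
    return t+d*((z-t[2])/d[:,2])[:,None]
def cloud(c,dep):
    f,cx,cy,Rw,t=c;v,u=np.mgrid[:384,:512]
    P=np.stack([(u-cx)/f*dep,(v-cy)/f*dep,dep],-1)
    return P@Rw.T+t
def rect(P):
    (c,(w,h),a)=cv2.minAreaRect((P[:,:2]*1000).astype(np.float32))
    if w<h:w,h,a=h,w,a+90
    return np.round(c,1),round(w,1),round(h,1),round((a+90)%180-90,1)
E
python3 - <<'E'
from h import *
im,d=arm.get_image('top');c=cam('top');print('cam',c[4]);P=cloud(c,d)
for l in ['tray_birch','tray_walnut','tray_blue','tray_spare','block_birch','block_walnut','block_blue','glue_bottle','varnish_tin','tape_roll']:
    for m in arm.masks_of('top',l)[:5]:
        k=m['pixels']; z=np.median(P[k][:,2])
        zz=.046 if 'block' in l else (.008 if 'tray' in l else {'g':.085,'v':.06,'t':.025}[l[0]])
        v,u=np.nonzero(k)
        print(l,round(m['conf'],2),np.round(m['rect']),'z',round(z,3),*rect(onplane(c,np.c_[u,v],zz)))
big=cv2.resize(im[130:250,100:440],None,fx=2.35,fy=2.35,interpolation=cv2.INTER_CUBIC);cv2.imwrite('pics/top_crop.png',big[:,:,::-1])
E
```

```text
cam [0.41436336 0.08669422 1.0698315 ]
tray_birch 0.57 [393. 200.  56.  62.] z 0.006 [ 512.6 -328.6] 134.8 115.8 18.2
tray_walnut 0.88 [138. 184.  43.  51.] z 0.006 [548.8 364.4] 135.0 114.5 -3.4
tray_walnut 0.33 [379. 152.  24.  18.] z 0.055 [ 639.5 -292. ] 60.0 36.6 -45.4
tray_blue 0.84 [315. 183.  48.  57.] z 0.006 [ 558.5 -116.3] 132.4 112.4 -9.1
tray_blue 0.48 [325. 182.  19.  41.] z 0.046 [ 564.  -142.6] 108.5 41.9 -3.8
tray_spare 0.69 [219. 178.  50.  58.] z 0.005 [571.2 144.5] 132.4 111.5 -17.9
tray_spare 0.5 [404. 197.  26.  40.] z 0.045 [ 519.  -355.3] 103.5 52.2 14.6
block_birch 0.93 [ 70. 209.  40.  34.] z 0.041 [480.7 528.7] 109.9 44.7 41.4
block_birch 0.8 [100. 271.  34.  41.] z 0.042 [324.9 438.8] 109.5 45.3 -28.1
block_birch 0.71 [156. 246.  32.  40.] z 0.042 [388.1 304. ] 102.6 39.7 -29.6
block_birch 0.67 [142. 184.  19.  42.] z 0.045 [548.7 343. ] 105.0 44.6 0.3
block_birch 0.59 [325. 181.  18.  40.] z 0.045 [ 556.5 -133.3] 105.8 42.2 -3.9
block_walnut 0.73 [326. 182.  18.  39.] z 0.045 [ 557.7 -135. ] 103.1 42.2 -4.6
block_walnut 0.48 [379. 155.  22.  15.] z 0.057 [ 628.  -279.1] 49.0 37.7 -89.5
glue_bottle 0.55 [381. 156.  22.  19.] z 0.057 [ 621.9 -265. ] 52.9 32.2 -58.9
varnish_tin 0.63 [240. 133.  17.  22.] z 0.06 [677.7  93.1] 58.7 44.4 0.5
tape_roll 0.74 [322. 136.  24.  23.] z 0.024 [ 682.8 -138.9] 63.0 55.6 -44.8
```

View pics/top_crop.png

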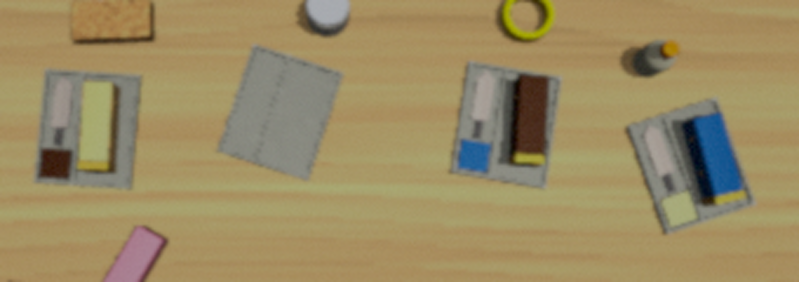

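Run:
```python
from h import *
im,d=arm.get_image('top');c=cam('top');P=cloud(c,d)
hsv=cv2.cvtColor(im,cv2.COLOR_RGB2HSV)
trays={'walnut(birch blk)':(138,184),'spare':(219,178),'blue(walnut blk)':(316,183),'birch(blue blk)':(393,200)}
for n,(u,v) in trays.items():
    w=np.zeros((384,512),bool);w[v-32:v+32,u-32:u+32]=1
    k=w&(P[...,2]>.043)&(P[...,2]<.052)
    if k.sum()>50:
        print(n,'block',rect(P[k]),'med z',np.median(P[k][:,2]),k.sum())
    # grey tray: low saturation region + chip etc: take not-wood via low sat, hull
    g=(w&(hsv[...,1]<60)).astype(np.uint8)
    nl,lab,st,_=cv2.connectedComponentsWithStats(g);i=1+np.argmax(st[1:,4])
    vv,uu=np.nonzero(lab==i);Q=onplane(c,np.c_[uu,vv],.007);cc,W,H,a=rect(Q)
    y=np.array([-np.sin(np.radians(a)),np.cos(np.radians(a))])
    print(n,'tray',cc,W,H,a,'pocket',np.round(cc-21*y,1))
f,cx,cy,Rw,t=c
for n,uv,z in [('glue cap',(100+670/2.35,130+48/2.35),.085),('tin',(240,131),.06),('tape',(324,136),.025)]:print(n,onplane(c,uv,z))
```

```text
walnut(birch blk) block (array([548.9, 347.3]), 100.1, 34.5, -1.6) med z 0.04621795035972309 473
walnut(birch blk) tray [550.2 366.8] 131.7 110.3 -3.4 pocket [549.  345.8]
spare tray [571.7 145.6] 132.4 109.7 -17.3 pocket [565.5 125.6]
blue(walnut blk) block (array([ 559.3, -137.6]), 99.0, 34.6, -4.4) med z 0.04639419652930954 459
blue(walnut blk) tray [ 558.7 -115.9] 131.7 111.3 -9.1 pocket [ 555.4 -136.6]
birch(blue blk) block (array([ 517.3, -346.1]), 99.1, 34.8, 13.7) med z 0.04626021836202954 462
birch(blue blk) tray [ 513.  -329.6] 131.9 111.9 18.4 pocket [ 519.6 -349.5]
glue cap [[ 0.63186152 -0.28104892  0.085     ]]
tin [[0.68561394 0.0892738  0.06      ]]
tape [[ 0.68339065 -0.13827663  0.025     ]]
```

```bash
cat >> h.py <<'E'
def go(x,y,z,yaw):
    s=arm.observe();A=R.from_rotvec(s['ee_rot']);p=s['position']
    x_=A.as_matrix()[:,0];psi=np.degrees(np.arctan2(x_[1],x_[0]))
    Y=np.radians(yaw);B=R.from_matrix(np.array([[np.cos(Y),np.sin(Y),0],[np.sin(Y),-np.cos(Y),0],[0,0,-1]]))
    print('t',round(s['clock'],2),'pos',np.round(p*1000,1),'psi',round(psi,2),'width mm',round(s['width']*91.8,1),'F',np.round(s['force'],1))
    d=np.array([x,y,z])-p
    print(' shift tool mm',np.round(A.inv().apply(d)*1000,1),' turn deg',np.round((A.inv()*B).as_rotvec(degrees=True),2),' after-turn-frame shift',np.round(B.inv().apply(d)*1000,1))
E
python3 -c "
from h import *
go(.517,-.346,.15,13.7)"
```

```text
t 0.7 pos [ 155.7 -605.3  192.8] psi 14.42 width mm 91.8 F [0.1 1.1 0.5]
 shift tool mm [ 414.5 -161.2   42.7]  turn deg [0.01 0.   0.72]  after-turn-frame shift [ 412.5 -166.4   42.8]
```

```bash
python3 -m pendant '[[[0.042,-0.016,0.004],[0,0,0],0.08],[[0.042,-0.016,0.004],[0,0,0],0.08],[[0.042,-0.016,0.004],[0,0,0],0.08],[[0.042,-0.016,0.004],[0,0,0],0.08],[[0.042,-0.016,0.004],[0,0,0],0.08],[[0.042,-0.016,0.004],[0,0,0],0.08],[[0.042,-0.016,0.004],[0,0,0],0.08],[[0.042,-0.016,0.004],[0,0,0],0.08],[[0.042,-0.017,0.005],[0,0,0.7],0.08],[[0.036,-0.016,0.005],[0,0,0],0.08]]' 40
python3 -m pendant '[[[0,0,0],[0,0,0],0.08],[[0,0,0],[0,0,0],0.08]]'
python3 - <<'E'
from h import *
go(.517,-.346,.015,13.7)
s=arm.observe();im,d=arm.get_image('wrist');P=cloud(cam('wrist',s),d)
k=(P[...,2]>.04)&(P[...,2]<.053)
k&=np.hypot(P[...,0]-.517,P[...,1]+.346)<.07
print(rect(P[k]),np.median(P[k][:,2]))
cv2.imwrite('pics/w1.png',im[:,:,::-1])
E
```

```text
clock: 1.95
position: [0.5183, -0.3454, 0.1507]
ee_rot: [3.119, 0.376, 0.001]
force: [-1.1, 0.3, -0.3]
width: 0.869
clock: 2.2
position: [0.5163, -0.3472, 0.1506]
ee_rot: [3.119, 0.375, -0.001]
force: [-0.3, -0.7, 0.7]
width: 0.869
t 2.2 pos [ 516.3 -347.2  150.6] psi 13.71 width mm 79.8 F [-0.3 -0.7  0.7]
 shift tool mm [  1.1  -1.  135.6]  turn deg [0.01 0.05 0.01]  after-turn-frame shift [  1.   -1.  135.6]
(array([ 517.8, -344.9]), 99.4, 34.0, 13.6) 0.04655833712790147
```

View pics/w1.png

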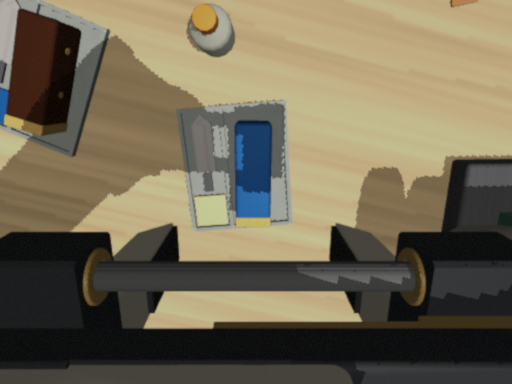

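```bash
python3 -m pendant '[[[0.001,-0.001,0.045],[0,0,0],0.06],[[0,0,0.045],[0,0,0],0.06],[[0,0,0.025],[0,0,0],0.06],[[0,0,0.0195],[0,0,0],0.06],[[0,0,0],[0,0,0],0.06],[[0,0,0],[0,0,0],0.02],[[0,0,0],[0,0,0],0.02],[[0,0,0],[0,0,0],0.02],[[0,0,0],[0,0,0],0.02],[[0,0,0],[0,0,0],0.02]]' 40; python3 -c "
from h import *
go(.5655,.1256,.15,-17.3)"
```

```text
clock: 3.5
position: [0.5177, -0.3454, 0.0164]
ee_rot: [3.119, 0.375, 0.0]
force: [-0.1, 0.4, -0.3]
width: 0.223
t 3.5 pos [ 517.7 -345.4   16.4] psi 13.73 width mm 20.4 F [-0.1  0.4 -0.3]
 shift tool mm [ 158.3 -446.2 -133.7]  turn deg [ 1.000e-02 -1.000e-02  3.103e+01]  after-turn-frame shift [ -94.4 -463.9 -133.6]
```

Run:
```python
from h import *
for n in('wrist','top'):
    im,d=arm.get_image(n)
    if n=='top': im=cv2.resize(im[120:260,280:460],None,fx=4,fy=4)
    cv2.imwrite(f'pics/{n}2.png',im[:,:,::-1])
print(arm.observe()['width'],arm.observe()['joint_efforts'])
```

```text
0.21697295009858988 [ 7.28196042e-03 -7.30530739e+01 -7.83788078e-01 -2.43679869e+01
 -4.40540956e-02 -3.72327527e-02  2.82918591e-04]
```

View pics/wrist2.png

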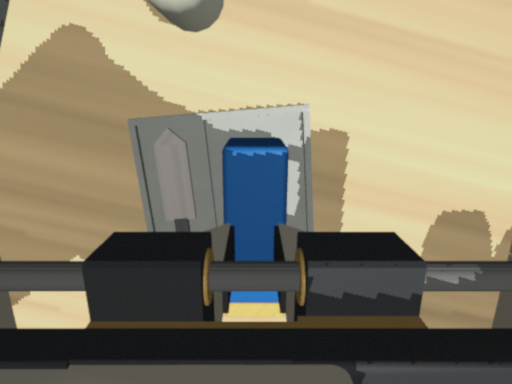

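View pics/top2.png

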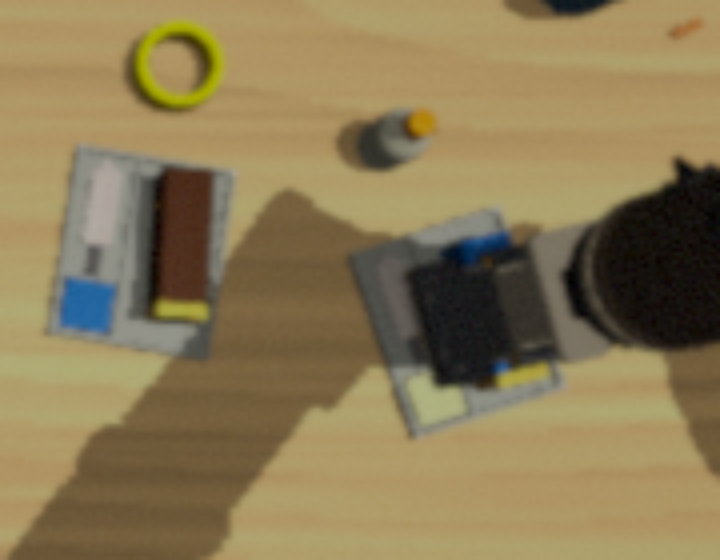

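```bash
python3 -m pendant '[[[0,0,0],[0,0,0],0.0],[[0,0,0],[0,0,0],0.0],[[0,0,-0.01],[0,0,0],0.0],[[0,0,-0.02],[0,0,0],0.0],[[0,0,0],[0,0,0],0.0]]' 40
python3 - <<'E'
from h import *
s=arm.observe();im,d=arm.get_image('wrist');P=cloud(cam('wrist',s),d)
k=(P[...,2]>.04)&(P[...,2]<.09)&(np.hypot(P[...,0]-.517,P[...,1]+.346)<.07)&(im[...,2]>im[...,0].astype(int)+60)
print(rect(P[k]),np.median(P[k][:,2]))
cv2.imwrite('pics/w3.png',im[:,:,::-1])
E
```

```text
clock: 4.22
position: [0.5189, -0.3462, 0.0482]
ee_rot: [3.117, 0.375, 0.005]
force: [1.1, -0.5, -0.1]
width: 0.005
(array([ 539. , -340.5]), 56.7, 33.0, 13.7) 0.0465908047328247
```

View pics/w3.png

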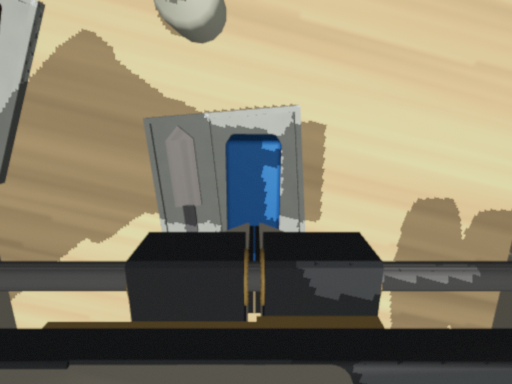

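Run:
```python
from h import *
s=arm.observe();im,d=arm.get_image('wrist')
p=arm.camera_params('wrist');f=192/np.tan(np.radians(p['fovy']/2))
for v in (215,222,226,230,234,238,245,260,280,300):
    for u in (246,253,262):
        z=d[v,u];q=p['mount']@[ (u-p['cx'])/f*z,(v-p['cy'])/f*z,z,1]
        print(v,u,round(float(z),3),np.round(q[:3]*1000),end=' | ')
    print()
big=cv2.resize(im[200:340,150:360],None,fx=3.5,fy=3.5);cv2.imwrite('pics/w4.png',big[:,:,::-1])
im,d=arm.get_image('scene')
cv2.imwrite('pics/s4.png',cv2.resize(im[80:230,120:300],None,fx=4,fy=4)[:,:,::-1])
```

```text
215 246 0.205 [ 2. -5.  1.] | 215 253 0.206 [ 2. -1.  1.] | 215 262 0.206 [2. 5. 2.] | 
222 246 0.206 [-2. -5. -0.] | 222 253 0.206 [-2. -1.  0.] | 222 262 0.205 [-2.  5. -1.] | 
226 246 0.165 [ 11.  -4. -39.] | 226 253 0.169 [  9.  -1. -35.] | 226 262 0.166 [ 11.   4. -38.] | 
230 246 0.16 [ 11.  -4. -44.] | 230 253 0.163 [ 10.  -1. -41.] | 230 262 0.161 [ 10.   4. -43.] | 
234 246 0.154 [ 11.  -4. -50.] | 234 253 0.159 [  9.  -1. -45.] | 234 262 0.156 [ 11.   3. -49.] | 
238 246 0.15 [ 11.  -4. -54.] | 238 253 0.154 [ 10.  -1. -51.] | 238 262 0.152 [ 10.   3. -53.] | 
245 246 0.144 [ 11.  -4. -61.] | 245 253 0.147 [  9.  -1. -58.] | 245 262 0.096 [  32.    2. -105.] | 
260 246 0.083 [  33.   -2. -117.] | 260 253 0.133 [ 10.  -1. -73.] | 260 262 0.083 [  33.    2. -117.] | 
280 246 0.081 [  30.   -2. -121.] | 280 253 0.084 [  28.   -1. -118.] | 280 262 0.081 [  30.    2. -121.] | 
300 246 0.082 [  24.   -2. -121.] | 300 253 0.133 [ -6.  -1. -77.] | 300 262 0.082 [  25.    2. -122.] |
```

View pics/w4.png

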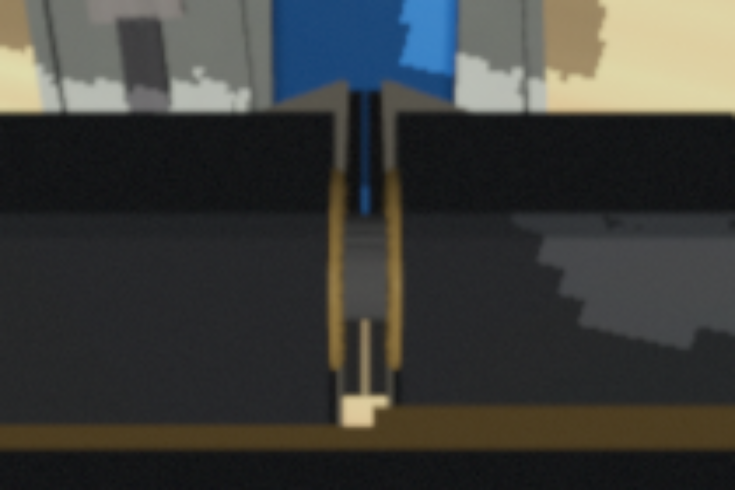

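View pics/s4.png

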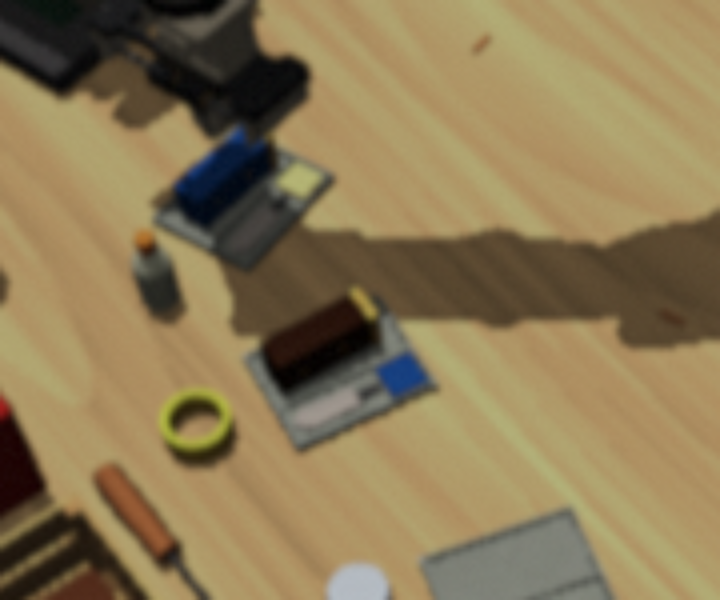

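```bash
python3 -m pendant '[[[0,0,0],[0,0,0],0.06],[[0,0,0],[0,0,0],0.06],[[0,0,0],[0,0,0],0.06],[[0,0,0],[0,0,0],0.06],[[0,0,0],[0,0,0],0.06]]' 40
python3 - <<'E'
from h import *
s=arm.observe();im,d=arm.get_image('wrist')
p=arm.camera_params('wrist');f=192/np.tan(np.radians(p['fovy']/2))
v,u=np.mgrid[:384,:512];Q=np.stack([(u-p['cx'])/f*d,(v-p['cy'])/f*d,d,np.ones_like(d)],-1)@p['mount'].T
k=(np.abs(Q[...,0])<14)&(np.abs(Q[...,1])<55)&(Q[...,2]<-15)&(Q[...,2]>-90)
for sgn in(-1,1):
    q=Q[k&(Q[...,1]*sgn>0)][:,:3]*1000;print(len(q),np.round(np.percentile(q,[0,2,50,98,100],axis=0),1).tolist())
cv2.imwrite('pics/w5.png',im[:,:,::-1])
go(.518,-.345,-.018,13.7)
E
```

```text
clock: 5.0
position: [0.5176, -0.3454, 0.0462]
ee_rot: [3.119, 0.375, -0.0]
force: [0.3, -0.2, -0.2]
width: 0.496Traceback (most recent call last):
  File "<stdin>", line 7, in <module>
    return _quantile_unchecked(
        a, q, axis, out, overwrite_input, method, keepdims, weights)
    return _ureduce(a,
                    func=_quantile_ureduce_func,
    ...<5 lines>...
                    overwrite_input=overwrite_input,
                    method=method)
    r = func(a, **kwargs)
    result = _quantile(arr,
                       quantiles=q,
    ...<2 lines>...
                       out=out,
                       weights=wgt)
    slices_having_nans = np.isnan(arr[-1, ...])
                                  ~~~^^^^^^^^^
IndexError: index -1 is out of bounds for axis 0 with size 0
```

Run:
```python
from h import *
s=arm.observe();im,d=arm.get_image('wrist')
p=arm.camera_params('wrist');f=192/np.tan(np.radians(p['fovy']/2))
v,u=np.mgrid[:384,:512];Q=np.stack([(u-p['cx'])/f*d,(v-p['cy'])/f*d,d,np.ones_like(d)],-1)@p['mount'].T*1000
np.save('Q.npy',Q)
for vv in range(205,300,8):
    print(vv,[(int(x),int(Q[vv,x,0]),int(Q[vv,x,1]),int(Q[vv,x,2])) for x in (180,190,200,205,210,215,300,305)])
cv2.imwrite('pics/w5.png',im[:,:,::-1])
go(.518,-.345,-.018,13.7)
```

```text
205 [(180, -3, -55, 39), (190, -3, -48, 38), (200, -4, -41, 41), (205, -4, -37, 41), (210, -4, -33, 41), (215, -3, -29, 38), (300, -3, 34, 38), (305, -3, 37, 38)]
213 [(180, -11, -57, 42), (190, -9, -48, 37), (200, -10, -41, 40), (205, -10, -37, 40), (210, -11, -33, 42), (215, -9, -29, 37), (300, -10, 34, 41), (305, -9, 37, 37)]
221 [(180, -17, -57, 40), (190, -16, -48, 38), (200, -17, -41, 40), (205, -17, -37, 40), (210, -17, -34, 41), (215, -17, -30, 41), (300, -17, 34, 40), (305, -15, 38, 37)]
229 [(180, -24, -57, 41), (190, 10, -31, -42), (200, 9, -27, -38), (205, 8, -25, -37), (210, -23, -34, 40), (215, -24, -30, 41), (300, -23, 35, 40), (305, 9, 25, -39)]
237 [(180, 10, -34, -52), (190, 10, -30, -51), (200, 9, -26, -48), (205, 4, -25, -38), (210, -28, -33, 36), (215, -29, -30, 37), (300, -30, 35, 42), (305, 8, 24, -46)]
245 [(180, 10, -33, -60), (190, 10, -28, -60), (200, 7, -25, -52), (205, 0, -25, -39), (210, -35, -34, 36), (215, -35, -30, 37), (300, -38, 35, 42), (305, 4, 24, -48)]
253 [(180, 11, -31, -69), (190, 9, -27, -65), (200, 3, -25, -54), (205, -2, -25, -41), (210, -
[... 424 characters left out ...]
7 [(180, 28, -19, -117), (190, 29, -16, -119), (200, 28, -14, -118), (205, 28, -13, -116), (210, 28, -11, -116), (215, 28, -10, -117), (300, 28, 11, -117), (305, 28, 12, -117)]
285 [(180, 27, -19, -118), (190, 26, -17, -117), (200, 26, -14, -117), (205, 26, -13, -117), (210, 26, -11, -118), (215, 26, -10, -118), (300, 26, 11, -118), (305, 26, 12, -118)]
293 [(180, 3, -27, -86), (190, 0, -25, -81), (200, -82, -45, 44), (205, -82, -41, 44), (210, -84, -37, 46), (215, -83, -32, 46), (300, -82, 38, 45), (305, -83, 42, 46)]
t 5.1 pos [ 517.6 -345.5   46.2] psi 13.72 width mm 54.1 F [-1.4  0.2  0.4]
 shift tool mm [ 0.5 -0.3 64.2]  turn deg [0.   0.   0.02]  after-turn-frame shift [ 0.5 -0.3 64.2]
```

View pics/w5.png

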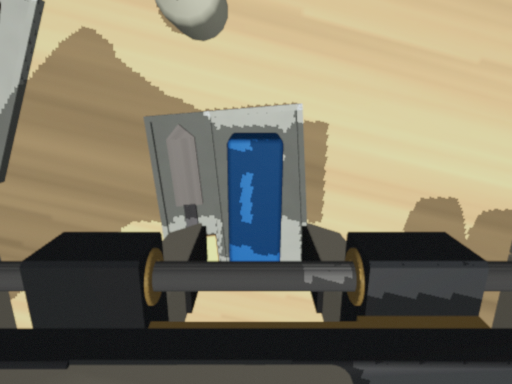

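```bash
python3 -m pendant '[[[0,0,0.02],[0,0,0],0.06],[[0,0,0.02],[0,0,0],0.06],[[0,0,0.016],[0,0,0],0.06],[[0,0,0.012],[0,0,0],0.06],[[0,0,0],[0,0,0],0.06]]' 40
python3 - <<'E'
from h import *
s=arm.observe();im,d=arm.get_image('wrist');c=cam('wrist',s);P=cloud(c,d)
p=arm.camera_params('wrist')
M=np.array(p['mount']);k=np.zeros((384,512),bool);k[222:265,150:370]=1
k&=(d<.2)&(d>.12)
print('lowest finger world z',np.percentile(P[k][:,2],[0,1,5]))
cv2.imwrite('pics/w6.png',im[:,:,::-1])
go(.518,-.345,-.022,13.7)
E
```

```text
clock: 5.72
position: [0.517, -0.3451, -0.0226]
ee_rot: [-3.118, -0.375, 0.002]
force: [0.8, -0.0, 0.3]
width: 0.652
lowest finger world z [-1.62161809e-03  4.09348459e-05  1.20085890e-03]
t 5.78 pos [ 517.5 -345.4  -21.9] psi 13.72 width mm 60.0 F [-0.  -0.1  0.1]
 shift tool mm [ 0.6 -0.3  0.1]  turn deg [-0.01  0.02  0.02]  after-turn-frame shift [ 0.6 -0.3  0.1]
```

View pics/w6.png

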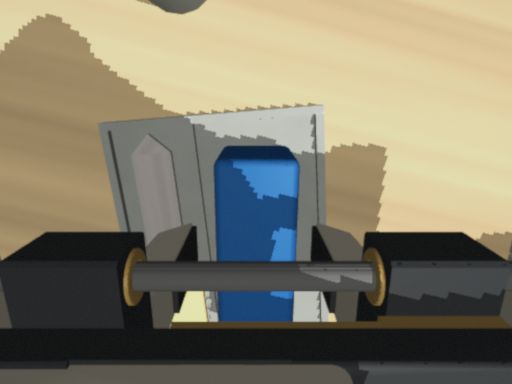

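```bash
python3 -m pendant '[[[0,0,0],[0,0,0],0.02],[[0,0,0],[0,0,0],0.02],[[0,0,0],[0,0,0],0.02],[[0,0,0],[0,0,0],0.02],[[0,0,0],[0,0,0],0.02]]' 40
python3 -m pendant '[[[0,0,-0.02],[0,0,0],0.02],[[0,0,-0.04],[0,0,0],0.02],[[0,0,-0.04],[0,0,0],0.02],[[0,0,-0.03],[0,0,0],0.02],[[0,0,-0.01],[0,0,0],0.02],[[0,0,0],[0,0,0],0.02]]'
python3 - <<'E'
from h import *
s=arm.observe();im,d=arm.get_image('wrist');P=cloud(cam('wrist',s),d)
k=(im[...,2]>im[...,0].astype(int)+60)&(P[...,2]>.1)
print(rect(P[k]),np.percentile(P[k][:,2],[5,50,95]))
cv2.imwrite('pics/w7.png',im[:,:,::-1])
go(.5655,.1256,.118,-17.3)
E
```

```text
clock: 6.4
position: [0.5178, -0.3456, -0.0214]
ee_rot: [3.119, 0.375, 0.001]
force: [-1.0, 0.5, 4.7]
width: 0.368
clock: 7.15
position: [0.5174, -0.3454, 0.1178]
ee_rot: [-3.119, -0.375, 0.0]
force: [-0.3, 0.4, -1.6]
width: 0.367
(array([ 541.5, -339.3]), 96.8, 33.3, 13.4) [0.18449409 0.1857328  0.18676126]
t 7.2 pos [ 516.9 -345.1  117. ] psi 13.73 width mm 34.1 F [-0.5  0.7 -2. ]
 shift tool mm [ 158.9 -445.7   -0.7]  turn deg [-0.04  0.09 31.03]  after-turn-frame shift [ -93.6 -463.8   -1. ]
```

View pics/w7.png

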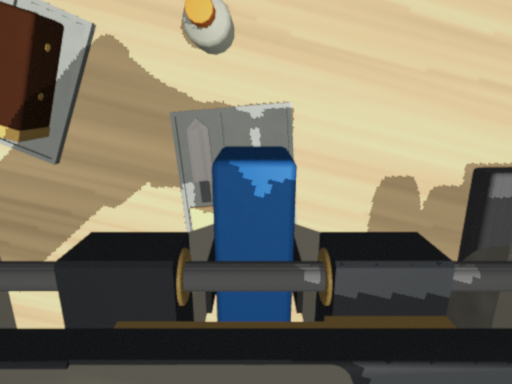

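```bash
python3 -m pendant '[[[0,0,0],[0,0,7.5],0.02],[[0,0,0],[0,0,8],0.02],[[0,0,0],[0,0,8],0.02],[[0,0,0],[0,0,7.5],0.02]]'
python3 -m pendant '[[[-0.005,-0.024,0],[0,0,0],0.02],[[-0.01,-0.05,0],[0,0,0],0.02],[[-0.01,-0.05,0],[0,0,0],0.02],[[-0.01,-0.05,0],[0,0,0],0.02],[[-0.01,-0.05,0],[0,0,0],0.02],[[-0.01,-0.05,0],[0,0,0],0.02],[[-0.01,-0.05,0],[0,0,0],0.02],[[-0.01,-0.05,0],[0,0,0],0.02],[[-0.01,-0.05,0],[0,0,0],0.02],[[-0.009,-0.04,0],[0,0,0],0.02]]'
python3 -m pendant '[[[0,0,0],[0,0,0],0.02]]'
python3 - <<'E'
from h import *
go(.5655,.1256,-.021,-17.3)
E
```

```text
clock: 7.7
position: [0.5165, -0.3449, 0.1161]
ee_rot: [-3.104, 0.479, 0.005]
force: [0.1, 0.1, -1.8]
width: 0.369
clock: 8.95
position: [0.5645, 0.1277, 0.1164]
ee_rot: [3.106, -0.469, -0.004]
force: [1.2, 0.1, -1.6]
width: 0.368
clock: 9.07
position: [0.5642, 0.1302, 0.1164]
ee_rot: [-3.107, 0.462, 0.005]
force: [0.4, -0.7, -1.2]
width: 0.368
t 9.07 pos [564.2 130.2 116.4] psi -16.91 width mm 33.8 F [ 0.4 -0.7 -1.2]
 shift tool mm [  3.    4.1 137.3]  turn deg [-0.03  0.17  0.39]  after-turn-frame shift [  2.6   4.  137.4]
```

```bash
python3 -m pendant '[[[0.002,0.003,0.02],[0,0,0.4],0.02],[[0,0,0.03],[0,0,0],0.02],[[0,0,0],[0,0,0],0.02]]'
python3 - <<'E'
from h import *
go(.5655,.1256,-.021,-17.3)
im,d=arm.get_image('wrist');cv2.imwrite('pics/w8.png',im[:,:,::-1])
E
```

```text
clock: 9.45
position: [0.564, 0.1201, 0.0652]
ee_rot: [3.101, -0.484, -0.009]
force: [0.3, -0.9, -1.4]
width: 0.368
t 9.45 pos [564.  120.1  65.2] psi -17.74 width mm 33.8 F [ 0.3 -0.9 -1.4]
 shift tool mm [ 0.2 -6.  86.2]  turn deg [ 0.24  0.3  -0.44]  after-turn-frame shift [-0.2 -5.7 86.2]
```

View pics/w8.png

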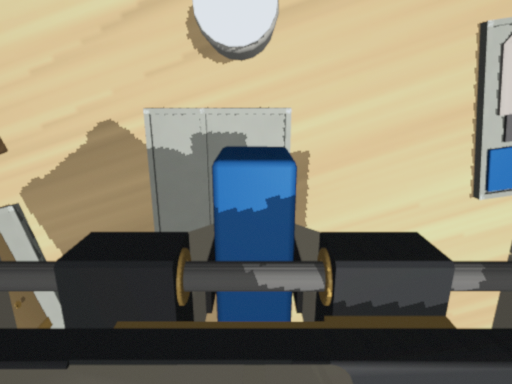

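```bash
python3 -m pendant '[[[0,-0.002,0.02],[0,0,0],0.02],[[0,0,0.02],[0,0,0],0.02],[[0,0,0],[0,0,0],0.02],[[0,0,0],[0,0,0],0.02]]'
python3 - <<'E'
from h import *
go(.5655,.1256,-.021,-17.3)
E
```

```text
clock: 10.0
position: [0.5681, 0.1239, 0.0294]
ee_rot: [-3.104, 0.483, -0.002]
force: [0.0, -0.0, -1.2]
width: 0.364
t 10.0 pos [568.1 123.9  29.4] psi -17.7 width mm 33.4 F [ 0.  -0.  -1.2]
 shift tool mm [-3.  -0.8 50.4]  turn deg [-0.04 -0.07 -0.4 ]  after-turn-frame shift [-3.  -0.8 50.4]
```

```bash
python3 -m pendant '[[[-0.002,0,0.02],[0,0,0],0.02],[[0,0,0.015],[0,0,0],0.02],[[0,0,0.007],[0,0,0],0.02],[[0,0,0.005],[0,0,0],0.02],[[0,0,0.0],[0,0,0],0.02]]'
python3 - <<'E'
from h import *
go(.5655,.1256,-.021,-17.3)
E
```

```text
clock: 10.62
position: [0.5654, 0.1246, -0.0189]
ee_rot: [3.104, -0.483, -0.0]
force: [-0.1, -0.3, -2.5]
width: 0.37
t 10.62 pos [565.4 124.6 -18.9] psi -17.67 width mm 34.0 F [-0.1 -0.3 -2.5]
 shift tool mm [-0.2 -1.   2.1]  turn deg [ 0.01  0.01 -0.37]  after-turn-frame shift [-0.2 -1.   2.1]
```

Down 2 mm more, open moderately, raise.

```bash
python3 -m pendant '[[[0,0,0.002],[0,0,0],0.02],[[0,0,0.001],[0,0,0],0.02],[[0,0,0],[0,0,0],0.06],[[0,0,0],[0,0,0],0.06],[[0,0,0],[0,0,0],0.06],[[0,0,0],[0,0,0],0.06],[[0,0,-0.015],[0,0,0],0.06],[[0,0,-0.03],[0,0,0],0.06],[[0,0,-0.04],[0,0,0],0.06],[[0,0,-0.035],[0,0,0],0.06]]'
python3 - <<'E'
from h import *
go(.549,.3473,.1,-1.6)
s=arm.observe();im,d=arm.get_image('wrist');P=cloud(cam('wrist',s),d)
k=(P[...,2]>.04)&(P[...,2]<.053)&(np.hypot(P[...,0]-.5655,P[...,1]-.1256)<.07)
print(rect(P[k]),np.median(P[k][:,2]))
cv2.imwrite('pics/w9.png',im[:,:,::-1])
E
```

```text
clock: 11.88
position: [0.5656, 0.1246, 0.1007]
ee_rot: [-3.104, 0.483, -0.002]
force: [0.7, -0.3, -0.4]
width: 0.654
t 11.88 pos [565.6 124.6 100.7] psi -17.68 width mm 60.0 F [ 0.7 -0.3 -0.4]
 shift tool mm [ -83.5 -207.1    0.8]  turn deg [ -0.03  -0.07 -16.08]  after-turn-frame shift [ -22.8 -222.1    0.7]
(array([565.7, 125.3]), 99.5, 34.1, -17.7) 0.04661020172589278
```

View pics/w9.png

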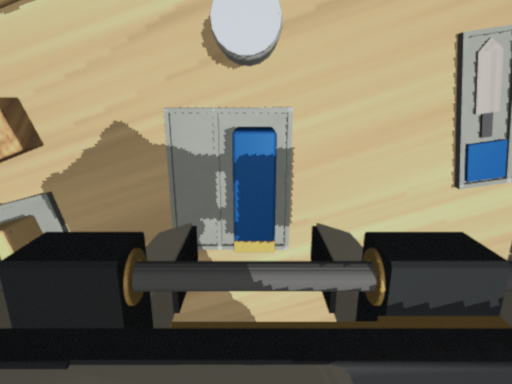

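```bash
python3 -m pendant '[[[0,0,-0.01],[0,0,-8],0.06],[[0,0,-0.01],[0,0,-8.1],0.06],[[-0.002,-0.02,0],[0,0,0],0.06],[[-0.005,-0.045,0],[0,0,0],0.06],[[-0.005,-0.045,0],[0,0,0],0.06],[[-0.005,-0.045,0],[0,0,0],0.06],[[-0.004,-0.04,0],[0,0,0],0.06],[[-0.002,-0.02,0],[0,0,0],0.06],[[0,-0.007,0],[0,0,0],0.06],[[0,0,0],[0,0,0],0.06]]'
python3 -m pendant '[[[0,0,0],[0,0,0],0.06],[[0,0,0],[0,0,0],0.06]]'
python3 - <<'E'
from h import *
go(.549,.3473,-.022,-1.6)
s=arm.observe();im,d=arm.get_image('wrist');P=cloud(cam('wrist',s),d)
k=(P[...,2]>.04)&(P[...,2]<.053)&(np.hypot(P[...,0]-.549,P[...,1]-.3473)<.07)
print(rect(P[k]),np.median(P[k][:,2]))
E
```

```text
clock: 13.18
position: [0.5488, 0.3462, 0.118]
ee_rot: [3.14, -0.046, 0.0]
force: [0.1, -1.0, 0.6]
width: 0.653
clock: 13.42
position: [0.5491, 0.3457, 0.1184]
ee_rot: [3.141, -0.047, 0.0]
force: [-0.3, 0.1, 0.3]
width: 0.653
t 13.43 pos [549.1 345.7 118.4] psi -1.7 width mm 59.9 F [-0.3  0.1  0.3]
 shift tool mm [-1.000e-01 -1.600e+00  1.404e+02]  turn deg [ 0.03 -0.02 -0.1 ]  after-turn-frame shift [-1.000e-01 -1.600e+00  1.404e+02]
(array([549.6, 349.9]), 100.1, 34.0, -1.5) 0.046651197585316384
```

```bash
python3 -m pendant '[[[0,-0.003,0.04],[0,0,0],0.06],[[0,0,0.045],[0,0,0],0.06],[[0,0,0.035],[0,0,0],0.06],[[0,0,0.02],[0,0,0],0.06],[[0,0,0],[0,0,0],0.06],[[0,0,0],[0,0,0],0.02],[[0,0,0],[0,0,0],0.02],[[0,0,0],[0,0,0],0.02],[[0,0,0],[0,0,0],0.02],[[0,0,0],[0,0,0],0.02]]' 40
python3 -m pendant '[[[0,0,-0.015],[0,0,0],0.02],[[0,0,-0.035],[0,0,0],0.02],[[0,0,-0.04],[0,0,0],0.02],[[0,0,-0.035],[0,0,0],0.02],[[0,0,-0.015],[0,0,0],0.02],[[0,0,0],[0,0,0],0.02]]'
python3 - <<'E'
from h import *
go(.5196,-.3495,.118,18.4)
E
```

```text
clock: 14.72
position: [0.549, 0.3503, -0.0208]
ee_rot: [-3.141, 0.043, -0.002]
force: [-1.2, -0.8, 6.4]
width: 0.37
clock: 15.48
position: [0.5489, 0.3504, 0.119]
ee_rot: [-3.14, 0.043, -0.002]
force: [-0.1, -0.8, -2.9]
width: 0.363
t 15.47 pos [548.9 350.4 119. ] psi -1.58 width mm 33.3 F [-0.1 -0.8 -2.9]
 shift tool mm [-1.010e+01  7.005e+02  3.000e-01]  turn deg [ -0.04  -0.08 -19.98]  after-turn-frame shift [-248.7  654.9    1. ]
```

```bash
python3 -m pendant '[[[0,0.02,0],[0,0,0],0.02],[[-0.001,0.045,0],[0,0,0],0.02],[[-0.001,0.055,0],[0,0,0],0.02],[[-0.001,0.055,0],[0,0,0],0.02],[[-0.001,0.055,0],[0,0,0],0.02],[[-0.001,0.055,0],[0,0,0],0.02],[[-0.001,0.055,0],[0,0,0],0.02],[[-0.001,0.055,0],[0,0,0],0.02],[[-0.001,0.055,0],[0,0,0],0.02],[[-0.001,0.055,0],[0,0,0],0.02]]'
python3 -m pendant '[[[-0.001,0.055,0],[0,0,0],0.02],[[-0.001,0.05,0],[0,0,0],0.02],[[0,0.045,0],[0,0,0],0.02],[[0,0.03,0],[0,0,0],0.02],[[0,0.015,0],[0,0,-3],0.02],[[0,0,0],[0,0,-7],0.02],[[0,0,0],[0,0,-7],0.02],[[0,0,0],[0,0,-3],0.02],[[0,0,0],[0,0,0],0.02],[[0,0,0],[0,0,0],0.02]]'
python3 - <<'E'
from h import *
go(.5196,-.3495,-.021,18.4)
E
```

```text
clock: 16.73
position: [0.5233, -0.1572, 0.1168]
ee_rot: [-3.141, 0.045, 0.004]
force: [0.9, 0.3, -1.7]
width: 0.368
clock: 17.98
position: [0.5171, -0.3495, 0.1174]
ee_rot: [-3.101, -0.5, 0.002]
force: [0.1, 0.0, -1.6]
width: 0.372
t 17.98 pos [ 517.1 -349.5  117.4] psi 18.31 width mm 34.2 F [ 0.1  0.  -1.6]
 shift tool mm [  2.5   0.9 138.4]  turn deg [-0.06  0.07 -0.09]  after-turn-frame shift [  2.3   0.8 138.4]
```

```bash
python3 -m pendant '[[[0.002,0.001,0.03],[0,0,0],0.02],[[0,0,0.04],[0,0,0],0.02],[[0,0,0.03],[0,0,0],0.02],[[0,0,0.02],[0,0,0],0.02],[[0,0,0.01],[0,0,0],0.02],[[0,0,0.005],[0,0,0],0.02],[[0,0,0],[0,0,0],0.02]]'
python3 - <<'E'
from h import *
go(.5196,-.3495,-.021,18.4)
im,d=arm.get_image('wrist');cv2.imwrite('pics/w10.png',im[:,:,::-1])
E
```

```text
clock: 18.85
position: [0.5207, -0.3498, -0.0165]
ee_rot: [3.101, 0.503, 0.0]
force: [0.4, 0.2, -1.3]
width: 0.367
t 18.85 pos [ 520.7 -349.8  -16.5] psi 18.42 width mm 33.7 F [ 0.4  0.2 -1.3]
 shift tool mm [-1.  -0.6  4.5]  turn deg [ 0.02 -0.01  0.02]  after-turn-frame shift [-1.  -0.6  4.5]
```

View pics/w10.png

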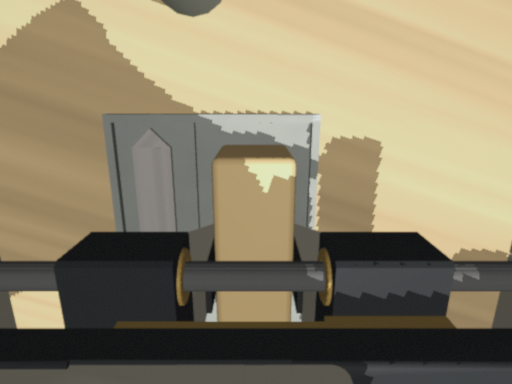

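The birch block (px 254,230) is over the pocket, parallel to its walls. I'll lower it and release.

```bash
python3 -m pendant '[[[0,0,0.003],[0,0,0],0.02],[[0,0,0.002],[0,0,0],0.02],[[0,0,0],[0,0,0],0.06],[[0,0,0],[0,0,0],0.06],[[0,0,0],[0,0,0],0.06],[[0,0,0],[0,0,0],0.06],[[0,0,-0.015],[0,0,0],0.06],[[0,0,-0.035],[0,0,0],0.06],[[0,0,-0.04],[0,0,0],0.06],[[0,0,-0.035],[0,0,0],0.06]]'
python3 -m pendant '[[[0,0,-0.015],[0,0,0],0.06]]'
python3 - <<'E'
from h import *
go(.559,-.1373,.118,-4.4)
s=arm.observe();im,d=arm.get_image('wrist');P=cloud(cam('wrist',s),d)
k=(P[...,2]>.04)&(P[...,2]<.053)&(np.hypot(P[...,0]-.5196,P[...,1]+.3495)<.07)
print(rect(P[k]),np.median(P[k][:,2]))
cv2.imwrite('pics/w11.png',im[:,:,::-1])
E
```

```text
clock: 20.15
position: [0.5209, -0.3497, 0.1059]
ee_rot: [3.1, 0.503, 0.002]
force: [0.0, -0.7, -0.2]
width: 0.654
clock: 20.27
position: [0.5217, -0.3502, 0.1215]
ee_rot: [3.099, 0.502, 0.005]
force: [-0.5, -0.1, 0.4]
width: 0.653
t 20.27 pos [ 521.7 -350.2  121.5] psi 18.42 width mm 60.0 F [-0.5 -0.1  0.4]
 shift tool mm [ 102.7 -190.2    3.2]  turn deg [ 0.14 -0.19 22.82]  after-turn-frame shift [  20.9 -215.2    3.5]
(array([ 521.1, -348.7]), 100.3, 34.0, 18.5) 0.04656862687646707
```

View pics/w11.png

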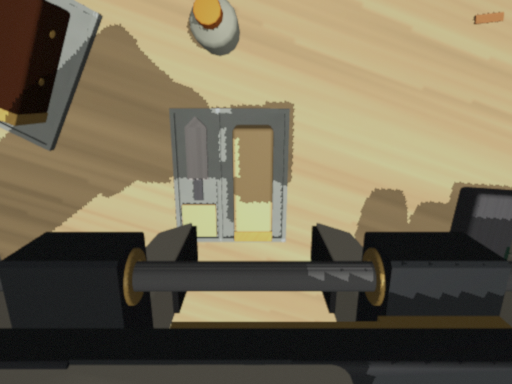

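```bash
python3 -m pendant '[[[0,0,0],[0,0,7.5],0.06],[[0,0,0],[0,0,8],0.06],[[0,0,0],[0,0,7.3],0.06],[[0.002,-0.02,0],[0,0,0],0.06],[[0.005,-0.045,0],[0,0,0],0.06],[[0.005,-0.05,0],[0,0,0],0.06],[[0.004,-0.045,0],[0,0,0],0.06],[[0.003,-0.035,0],[0,0,0],0.06],[[0.002,-0.02,0],[0,0,0],0.06],[[0,0,0],[0,0,0],0.06]]'
python3 -m pendant '[[[0,0,0],[0,0,0],0.06],[[0,0,0],[0,0,0],0.06]]'
python3 - <<'E'
from h import *
s=arm.observe();im,d=arm.get_image('wrist');P=cloud(cam('wrist',s),d)
k=(P[...,2]>.04)&(P[...,2]<.053)&(np.hypot(P[...,0]-.559,P[...,1]+.1373)<.07)
r=rect(P[k]);print(r,np.median(P[k][:,2]))
go(r[0][0]/1000,r[0][1]/1000,-.022,r[3])
E
```

```text
clock: 21.58
position: [0.5579, -0.135, 0.118]
ee_rot: [-3.139, 0.113, 0.001]
force: [0.2, -1.0, 0.5]
width: 0.656
clock: 21.82
position: [0.5575, -0.1388, 0.1181]
ee_rot: [3.138, -0.124, -0.0]
force: [0.1, 0.4, 0.4]
width: 0.654
(array([ 560.6, -136.2]), 99.8, 33.9, -3.6) 0.046579976965121284
t 21.88 pos [ 557.6 -138.4  118.2] psi -4.5 width mm 60.1 F [ 0.4  0.1 -0.5]
 shift tool mm [  2.9  -2.6 140.1]  turn deg [ 0.03  0.01 -0.9 ]  after-turn-frame shift [  2.9  -2.4 140.2]
```

```bash
python3 -m pendant '[[[0.002,-0.002,0.04],[0,0,-0.5],0.06],[[0,0,0.045],[0,0,0],0.06],[[0,0,0.035],[0,0,0],0.06],[[0,0,0.02],[0,0,0],0.06],[[0,0,0],[0,0,0],0.06],[[0,0,0],[0,0,0],0.02],[[0,0,0],[0,0,0],0.02],[[0,0,0],[0,0,0],0.02],[[0,0,0],[0,0,0],0.02],[[0,0,0],[0,0,0],0.02]]' 40
python3 -m pendant '[[[0,0,-0.015],[0,0,0],0.02],[[0,0,-0.035],[0,0,0],0.02],[[0,0,-0.04],[0,0,0],0.02],[[0,0,-0.035],[0,0,0],0.02],[[0,0,-0.015],[0,0,0],0.02],[[0,0,0],[0,0,0],0.02]]'
python3 - <<'E'
from h import *
go(.549,.3458,.118,-3.4)
E
```

```text
clock: 23.12
position: [0.5605, -0.1354, -0.0209]
ee_rot: [3.139, -0.107, 0.002]
force: [-1.3, -1.3, 5.9]
width: 0.366
clock: 23.88
position: [0.5604, -0.135, 0.1189]
ee_rot: [3.14, -0.106, 0.002]
force: [0.3, 0.4, -2.5]
width: 0.365
t 23.88 pos [ 560.4 -135.   118.9] psi -3.88 width mm 33.5 F [ 0.3  0.4 -2.5]
 shift tool mm [ -43.8 -478.9    0.8]  turn deg [ 0.01 -0.09 -0.48]  after-turn-frame shift [ -39.8 -479.3    0.9]
```

```bash
python3 -m pendant '[[[-0.002,-0.02,0],[0,0,-0.5],0.02],[[-0.004,-0.045,0],[0,0,0],0.02],[[-0.005,-0.055,0],[0,0,0],0.02],[[-0.005,-0.055,0],[0,0,0],0.02],[[-0.005,-0.055,0],[0,0,0],0.02],[[-0.005,-0.055,0],[0,0,0],0.02],[[-0.004,-0.055,0],[0,0,0],0.02],[[-0.004,-0.055,0],[0,0,0],0.02],[[-0.003,-0.045,0],[0,0,0],0.02],[[-0.002,-0.027,0],[0,0,0],0.02]]'
python3 -m pendant '[[[-0.001,-0.012,0],[0,0,0],0.02],[[0,0,0],[0,0,0],0.02],[[0,0,0],[0,0,0],0.02],[[0,0,0],[0,0,0],0.02]]'
python3 - <<'E'
from h import *
go(.549,.3458,-.021,-3.4)
E
```

```text
clock: 25.12
position: [0.5462, 0.337, 0.1165]
ee_rot: [3.14, -0.086, -0.005]
force: [-0.0, -0.5, -2.7]
width: 0.366
clock: 25.62
position: [0.5491, 0.3438, 0.1184]
ee_rot: [3.139, -0.096, 0.001]
force: [-0.3, 0.2, -2.0]
width: 0.368
t 25.62 pos [549.1 343.8 118.4] psi -3.5 width mm 33.8 F [-0.3  0.2 -2. ]
 shift tool mm [ -0.3  -2.1 139.4]  turn deg [ 0.04 -0.02 -0.1 ]  after-turn-frame shift [ -0.2  -2.  139.4]
```

```bash
python3 -m pendant '[[[0,-0.002,0.03],[0,0,0],0.02],[[0,0,0.04],[0,0,0],0.02],[[0,0,0.03],[0,0,0],0.02],[[0,0,0.02],[0,0,0],0.02],[[0,0,0.01],[0,0,0],0.02],[[0,0,0.005],[0,0,0],0.02],[[0,0,0],[0,0,0],0.02]]'
python3 - <<'E'
from h import *
go(.549,.3458,-.021,-3.4)
im,d=arm.get_image('wrist');cv2.imwrite('pics/w12.png',im[:,:,::-1])
E
```

```text
clock: 26.5
position: [0.5489, 0.3477, -0.0163]
ee_rot: [-3.14, 0.093, -0.001]
force: [0.2, 0.5, -1.4]
width: 0.371
t 26.5 pos [548.9 347.7 -16.3] psi -3.38 width mm 34.0 F [ 0.2  0.5 -1.4]
 shift tool mm [0.2 1.9 4.7]  turn deg [-0.03 -0.04  0.02]  after-turn-frame shift [0.2 1.9 4.7]
```

View pics/w12.png

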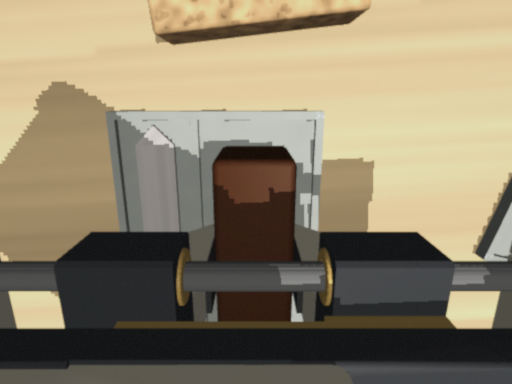

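The walnut block (px 254,230) sits parallel inside the pocket walls; releasing it.

```bash
python3 -m pendant '[[[0,0.001,0.003],[0,0,0],0.02],[[0,0,0.002],[0,0,0],0.02],[[0,0,0],[0,0,0],0.06],[[0,0,0],[0,0,0],0.06],[[0,0,0],[0,0,0],0.06],[[0,0,0],[0,0,0],0.06],[[0,0,-0.015],[0,0,0],0.06],[[0,0,-0.035],[0,0,0],0.06],[[0,0,-0.04],[0,0,0],0.06],[[0,0,-0.035],[0,0,0],0.06]]'
python3 -m pendant '[[[0,0,-0.015],[0,0,0],0.06]]'
python3 - <<'E'
from h import *
go(.5657,.1253,.118,-17.7)
s=arm.observe();im,d=arm.get_image('wrist');P=cloud(cam('wrist',s),d)
k=(P[...,2]>.04)&(P[...,2]<.053)&(np.hypot(P[...,0]-.549,P[...,1]-.3458)<.07)
print(rect(P[k]),np.median(P[k][:,2]))
cv2.imwrite('pics/w13.png',im[:,:,::-1])
E
```

```text
clock: 27.8
position: [0.5488, 0.3468, 0.1059]
ee_rot: [-3.139, 0.093, -0.002]
force: [-0.5, 0.0, -0.2]
width: 0.656
clock: 27.92
position: [0.5496, 0.3474, 0.1215]
ee_rot: [-3.138, 0.093, -0.005]
force: [0.9, 0.0, 0.6]
width: 0.654
t 27.93 pos [549.6 347.4 121.5] psi -3.38 width mm 60.1 F [0.9 0.  0.6]
 shift tool mm [ 29.2 220.7   3. ]  turn deg [-0.17 -0.16 14.32]  after-turn-frame shift [ 82.9 206.7   3.5]
(array([548.8, 347.3]), 99.9, 34.0, -3.4) 0.04657019649749966
```

View pics/w13.png

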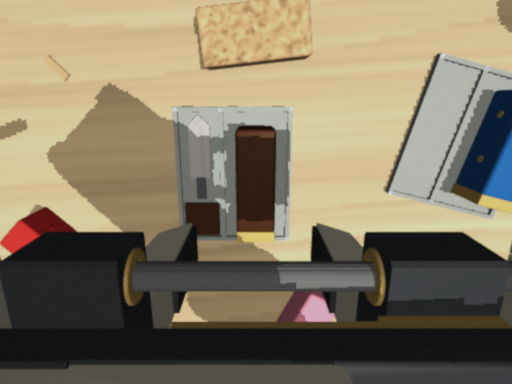

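Walnut block (px 255,180) lies flat beside its walnut chip (px 203,218). Now back to the blue block in the spare tray.

```bash
python3 -m pendant '[[[0.003,0.02,0],[0,0,0],0.06],[[0.006,0.045,0],[0,0,0],0.06],[[0.007,0.05,0],[0,0,0],0.06],[[0.006,0.05,0],[0,0,0],0.06],[[0.005,0.035,0],[0,0,0],0.06],[[0.002,0.02,0],[0,0,3],0.06],[[0,0,0],[0,0,7],0.06],[[0,0,0],[0,0,4.3],0.06],[[0,0,0],[0,0,0],0.06],[[0,0,0],[0,0,0],0.06]]'
python3 -m pendant '[[[0,0,0],[0,0,0],0.06]]'
python3 - <<'E'
from h import *
s=arm.observe();im,d=arm.get_image('wrist');P=cloud(cam('wrist',s),d)
k=(P[...,2]>.04)&(P[...,2]<.053)&(np.hypot(P[...,0]-.5657,P[...,1]-.1253)<.07)
r=rect(P[k]);print(r,np.median(P[k][:,2]))
go(.5657,.1253,-.022,-17.7)
E
```

```text
clock: 29.22
position: [0.5641, 0.1254, 0.1177]
ee_rot: [3.104, -0.48, -0.001]
force: [-0.2, 0.2, 0.8]
width: 0.655
clock: 29.35
position: [0.5643, 0.1253, 0.118]
ee_rot: [3.104, -0.481, -0.001]
force: [-0.6, -0.9, -0.0]
width: 0.652
(array([565.4, 125.5]), 99.6, 34.1, -17.7) 0.04661354068518747
t 29.4 pos [564.4 125.3 118.1] psi -17.64 width mm 60.3 F [ 0.1 -0.3 -0.3]
 shift tool mm [  1.2  -0.4 140.1]  turn deg [0.   0.01 0.06]  after-turn-frame shift [  1.2  -0.4 140.1]
```

```bash
python3 -m pendant '[[[0.001,0,0.04],[0,0,0],0.06],[[0,0,0.045],[0,0,0],0.06],[[0,0,0.035],[0,0,0],0.06],[[0,0,0.02],[0,0,0],0.06],[[0,0,0],[0,0,0],0.06],[[0,0,0],[0,0,0],0.02],[[0,0,0],[0,0,0],0.02],[[0,0,0],[0,0,0],0.02],[[0,0,0],[0,0,0],0.02],[[0,0,0],[0,0,0],0.02]]' 40
python3 -m pendant '[[[0,0,-0.015],[0,0,0],0.02],[[0,0,-0.035],[0,0,0],0.02],[[0,0,-0.04],[0,0,0],0.02],[[0,0,-0.035],[0,0,0],0.02],[[0,0,-0.015],[0,0,0],0.02],[[0,0,0],[0,0,0],0.02]]'
python3 - <<'E'
from h import *
go(.5554,-.1366,.118,-9.1)
E
```

```text
clock: 30.65
position: [0.5659, 0.1249, -0.021]
ee_rot: [-3.104, 0.483, -0.002]
force: [-0.7, -0.7, 6.2]
width: 0.368
clock: 31.4
position: [0.5659, 0.125, 0.119]
ee_rot: [-3.104, 0.483, -0.002]
force: [0.8, -0.4, -1.8]
width: 0.368
t 31.4 pos [565.9 125.  119. ] psi -17.68 width mm 33.8 F [ 0.8 -0.4 -1.8]
 shift tool mm [ 69.5 252.5   0.8]  turn deg [-0.05 -0.08 -8.58]  after-turn-frame shift [ 31. 260.   1.]
```

```bash
python3 -m pendant '[[[0.006,0.02,0],[0,0,0],0.02],[[0.012,0.045,0],[0,0,0],0.02],[[0.014,0.05,0],[0,0,0],0.02],[[0.014,0.05,0],[0,0,0],0.02],[[0.012,0.045,0],[0,0,0],0.02],[[0.008,0.028,0],[0,0,-1],0.02],[[0.004,0.015,0],[0,0,-4],0.02],[[0,0,0],[0,0,-3.6],0.02],[[0,0,0],[0,0,0],0.02],[[0,0,0],[0,0,0],0.02]]'
python3 -m pendant '[[[0,0,0],[0,0,0],0.02]]'
python3 - <<'E'
from h import *
go(.5554,-.1366,-.021,-9.1)
E
```

```text
clock: 32.65
position: [0.5548, -0.1377, 0.1174]
ee_rot: [3.132, -0.251, -0.002]
force: [0.1, 0.4, -0.8]
width: 0.366
clock: 32.78
position: [0.5554, -0.1373, 0.1179]
ee_rot: [3.132, -0.249, -0.001]
force: [-0.5, 0.9, -0.9]
width: 0.37
t 32.77 pos [ 555.4 -137.3  117.9] psi -9.1 width mm 34.0 F [-0.5  0.9 -0.9]
 shift tool mm [  0.   -0.7 138.9]  turn deg [ 0.    0.03 -0.  ]  after-turn-frame shift [-1.000e-01 -7.000e-01  1.389e+02]
```

```bash
python3 -m pendant '[[[0,-0.001,0.03],[0,0,0],0.02],[[0,0,0.04],[0,0,0],0.02],[[0,0,0.03],[0,0,0],0.02],[[0,0,0.02],[0,0,0],0.02],[[0,0,0.01],[0,0,0],0.02],[[0,0,0.005],[0,0,0],0.02],[[0,0,0],[0,0,0],0.02]]'
python3 - <<'E'
from h import *
go(.5554,-.1366,-.021,-9.1)
im,d=arm.get_image('wrist');cv2.imwrite('pics/w14.png',im[:,:,::-1])
E
```

```text
clock: 33.65
position: [0.5561, -0.1365, -0.0164]
ee_rot: [3.132, -0.249, 0.001]
force: [0.1, 0.5, -1.3]
width: 0.371
t 33.65 pos [ 556.1 -136.5  -16.4] psi -9.08 width mm 34.1 F [ 0.1  0.5 -1.3]
 shift tool mm [-0.7  0.2  4.6]  turn deg [ 0.01 -0.03  0.02]  after-turn-frame shift [-0.7  0.2  4.6]
```

View pics/w14.png

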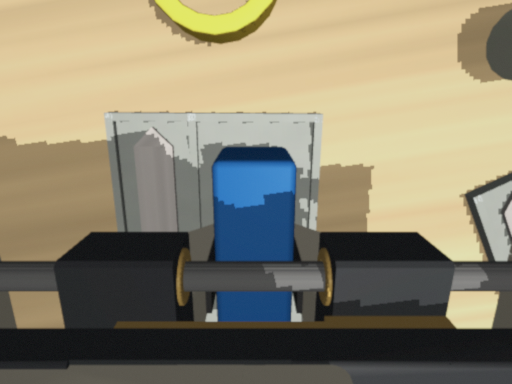

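Blue block (px 254,230) is aligned in the pocket; release, raise, then back off towards the robot for a clear top view.

```bash
python3 -m pendant '[[[0,0,0.003],[0,0,0],0.02],[[0,0,0.002],[0,0,0],0.02],[[0,0,0],[0,0,0],0.06],[[0,0,0],[0,0,0],0.06],[[0,0,0],[0,0,0],0.06],[[0,0,0],[0,0,0],0.06],[[0,0,-0.015],[0,0,0],0.06],[[0,0,-0.035],[0,0,0],0.06],[[0,0,-0.04],[0,0,0],0.06],[[0,0,-0.035],[0,0,0],0.06]]'
python3 -m pendant '[[[0,0,-0.03],[0,0,0],0.06],[[-0.02,0,-0.02],[0,0,0],0.06],[[-0.04,0,0],[0,0,0],0.06],[[-0.04,0,0],[0,0,0],0.06],[[-0.03,0,0],[0,0,0],0.06],[[-0.02,0,0],[0,0,0],0.06],[[0,0,0],[0,0,0],0.06],[[0,0,0],[0,0,0],0.06]]'
python3 - <<'E'
from h import *
for n in('top','wrist'):
    s=arm.observe();im,d=arm.get_image(n);P=cloud(cam(n,s),d)
    for l,q in dict(walnut=(.549,.3458),spare=(.5655,.1256),blue=(.5554,-.1366),birch=(.5196,-.3495)).items():
        k=(P[...,2]>.043)&(P[...,2]<.053)&(np.hypot(P[...,0]-q[0],P[...,1]-q[1])<.07)
        print(n,l,k.sum(),rect(P[k]) if k.sum()>300 else '')
    cv2.imwrite(f'pics/end_{n}.png',im[:,:,::-1])
    if n=='top':
        c=cam('top')
        for l,uv,z in [('tin',(240,131),.06),('tape',(324,136),.025)]:print(l,onplane(c,uv,z))
print(arm.observe()['clock'],arm.observe()['position'])
E
```

```text
clock: 34.95
position: [0.556, -0.1365, 0.1058]
ee_rot: [3.132, -0.249, 0.002]
force: [-0.1, -0.2, 0.1]
width: 0.652
clock: 35.95
position: [0.4087, -0.1129, 0.154]
ee_rot: [3.132, -0.249, 0.003]
force: [0.7, -0.1, 0.3]
width: 0.656
top walnut 482 (array([547.7, 344.9]), 99.1, 35.0, -3.2)
top spare 0 
top blue 464 (array([ 555.1, -137.1]), 99.4, 34.2, -9.3)
top birch 397 (array([ 525.6, -347.6]), 90.0, 34.5, 19.5)
tin [[0.68561394 0.0892738  0.06      ]]
tape [[ 0.68339065 -0.13827663  0.025     ]]
wrist walnut 0 
wrist spare 0 
wrist blue 2744 (array([ 532.3, -131.7]), 53.2, 33.9, -9.2)
wrist birch 956 (array([ 500.4, -344.4]), 62.3, 15.7, 18.2)
36.05 [ 0.40861445 -0.1128597   0.15353131]
```

View pics/end_top.png

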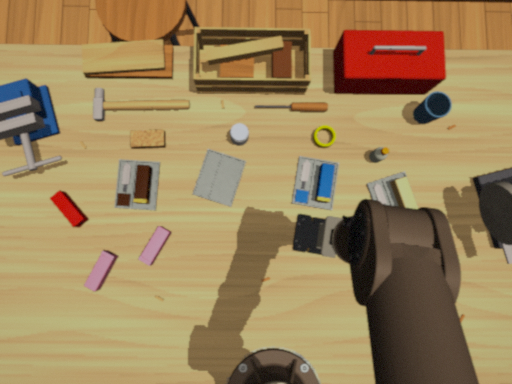

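View pics/end_wrist.png

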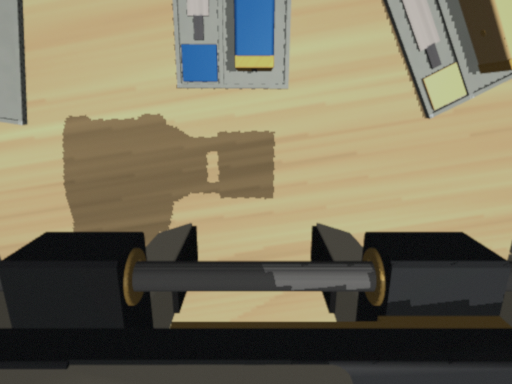

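```bash
python3 -c "
from h import *
a=cv2.imread('pics/top0.png').astype(int);b=cv2.imread('pics/end_top.png').astype(int)
d=abs(a-b).sum(2)
for n,(u,v) in dict(tin=(240,133),tape=(324,136),glue=(380,155)).items(): print(n,(d[v-14:v+15,u-14:u+15]>60).sum())
print(arm.sign_off())"
```

```text
tin 401
tape 173
glue 219
the job is handed in; nothing more can be done
None
```

```bash
python3 -c "
import cv2,numpy as np
a=cv2.imread('pics/top0.png',0).astype(np.float32);b=cv2.imread('pics/end_top.png',0).astype(np.float32)
for n,(u,v) in dict(tin=(240,133),tape=(324,136),glue=(380,155),cork_ref=(148,138),screwdriver_ref=(300,106)).items():
    s=np.s_[v-16:v+17,u-16:u+17];w=cv2.createHanningWindow((33,33),cv2.CV_32F);print(n,cv2.phaseCorrelate(a[s],b[s],w),abs(a[s]-b[s]).mean())
"
```

```text
tin ((-0.04684805267181957, 0.08923135214226008), 0.9809017858387511) 20.228651
tape ((0.009904721789357751, -0.015177173833510693), 0.9376308077279433) 19.442608
glue ((-0.15373236809534774, -0.041224540687483824), 0.9588080068797241) 19.19743
cork_ref ((0.00022446119966801348, 0.07912435813310736), 0.9483430337758711) 19.515152
screwdriver_ref ((-0.05594779721968024, -0.057087745955417546), 1.0319610168168574) 18.69697
```

The swap is done and handed in at about 36 s. I parked the blue block in the spare tray, then moved birch to the birch tray, walnut to the walnut tray, and blue from the spare tray to the blue tray.

**Blocks:** The last images show each block lying flat and parallel in the pocket next to its own chip, about 1 to 2 mm from the pocket centre. The spare tray is empty. In the final top view the arm partly hid the birch block. I relied on the wrist view taken just after its release, which had it about 2 mm from the pocket centre, and on a part view at the end.

**Bystanders:** A raw pixel difference around the tin, tape roll and glue bottle came out high. I checked this after handing in. Fixed reference spots changed by the same amount, so it is an overall brightness change, and aligning the images shows shifts of 0.2 pixel or less. They did not move measurably.

**Failed first grasp:** The real fingertips sit about 38 mm behind the reported tool point. My first grip on the blue block closed in the air above it without touching it. I measured the offset in the wrist image and grasped correctly after that, with the opening reading 34 mm each time.

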